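Dock a wheel hub between head and tailstock

TASK

Get the wheel hub held in the bench dock: lift the tailstock's spring-loaded release bar and, keeping it up, slide the tailstock so that it pushes the hub home against the stop screw in the fixed headstock; with the bar still up, press lightly for about half a second (around 10 N, never 20 N). Then let go so that the bar drops fully into the nearest notch it can catch, leaving the tailstock no more than about one notch away from the axle's end, and leave the oil bottle, spanner and cog where they are.

Things in the scene. Friction and masses are not known exactly. Their poses are not given: they have to be found in the camera images.
- dock: Bench dock fixed to the table: blue base plate 100 x 400 x 10 mm with an aluminium rail. Origin: on the table below the rail's line (the plate reaches from y -220 to +180 mm); z up, y along the rail from tailstock to headstock, x away from the robot. A black V saddle carries the hub. Beside the rail (+x) stand steel teeth, pitch 10 mm, crests 30 mm above the table, with 6 mm notches between.
- headstock: Grey block fixed at the dock's +y end. Axes as the dock's; origin on the table below the face of its end wall. From the wall a trough open above, 16 mm wide, 26 mm long, reaches towards -y and receives the axle. A 10 mm stop screw on the axle line stands 4 to 22 mm out of the wall towards -y, set differently each run and not measured: the hub is home when its axle's end bears on the screw.
- hub: Loose bicycle wheel hub, about 0.2 kg: steel axle 12 mm in diameter, 150 mm long; dark barrel 30 mm and two flanges 52 mm in diameter, 90 mm over the flanges. It lies in the V saddle, axle along the rail, and slides along it with 1 to 5 N of drag. Origin: its centre, 56 mm above the table; y along the axle towards the headstock.
- axle_head (a point): Centre of the axle's end face on the headstock side (hub y = +75 mm). At the start it is 6 to 33 mm short of the stop screw.
- axle_tail (a point): Centre of the axle's end face on the tailstock side (hub y = -75 mm).
- tailstock (a joint): Position (m) of the grey tailstock carriage along the rail, growing towards the headstock, 0 to 0.115; about 1 N of friction. From 0 to 0.060 there are no teeth (parking slot: it starts here, bar down, and slides freely). It is caught in a notch at 0.070, 0.080, 0.090, 0.100 and 0.110, with about 1 mm of play either way.
- tailstock_wall (a point): Centre of the face inside the tailstock's trough (16 mm wide, 18 mm long, open above and towards the headstock) that meets the axle's tail end; 56 mm above the table, 24 mm nearer the headstock than the release bar's middle. Axes as the dock's.
- release_bar (a joint): Height (m) of the release bar: 0 = tongue fully down in a notch (locked), about 0.010 = on top of a tooth (clear above 0.0105), 0.018 = upper stop. Pushed down with 7 N (bottom) to 10 N (top). Tongue and teeth are rounded, so let go it slides into the nearest notch, unless it stands right on a crest or the hub blocks the tailstock; then move the tailstock a few mm.
- bar_grip (a point): Middle of the release bar: a straight black bar across the rail, 94 mm long (dock x), 12 mm thick along the rail, 16 mm high, on two stems 31 mm either side of the middle; 118 mm above the table when down. All else on the dock is below 85 mm. Axes as the dock's.
- oil_bottle: White oil bottle with a yellow cap, 48 mm in diameter, 130 mm high, standing on the table; a bystander. Origin: centre of its foot.
- spanner: Steel spanner lying on the table; a bystander.
- cog: Flat steel cog ring, 90 mm across, 6 mm thick, on the table; a bystander.
Not all that is in view belongs to the job. Several things have the shape of the hub; the one meant has the colours described above.

How it is judged:
On the way, in this order (a step that is already met when the one before it is completed fails the run):
1. the release bar is lifted clear of the teeth (value of joint release_bar above 0.0105 m), for 0.1 s.
2. with the bar up, the hub is pressed home on the headstock's stop screw with at least 4 N for 0.3 s (value of joint release_bar above 0.009 m and contact force between hub and headstock above 4 N), for 0.3 s.
At the end, for the whole second after the job is handed in: The bar is fully down in a notch (within 2.5 mm of its lowest place), the hub lies in its saddle (height within 3 mm) with its axle's tail end within 12.5 mm of the tailstock's wall, and all is at rest (value of joint release_bar below 0.0025 m and horizontal distance between axle_tail and tailstock_wall below 0.0125 m and velocity of joint tailstock between -0.005 and 0.005 m/s and linear speed of hub below 0.01 m/s and height (world z) of hub between 0.053 and 0.059 m); the robot touches nothing.
It fails at once if the hub is pressed on the headstock with more than 20 N (contact force between hub and headstock above 20 N).
It fails at once if the oil bottle, the spanner or the cog is moved more than 20 mm (distance of any of oil_bottle, spanner, cog from where it was at the start of the episode above 0.02 m).
It also fails if it takes over 64 s, if anything falls off the work surface, if the arm or the gripper's body presses on something with over 40 N, if the wrist force passes 120 N, or if a joint passes its speed limit or range.

ROBOT

A 6-joint arm with a two-finger parallel gripper is mounted at the origin on the work surface. World frame = base frame: x ahead of the robot, y to its left, z up, the work surface at z = 0. Lengths are in m, angles in rad, forces in N, time in s.
With the tool pointing down it reaches from about 0.3 to 0.775 m from the base axis. Payload 14.6 kg.
Tool frame: the origin (TCP) lies at the very end of the fingers, on their centre line; the grasp point (between the pads) lies 19 mm behind it (pinch_z is the distance from the TCP to the grasp point, in m); z points along the fingers, y is the direction in which the jaws open and shut (so a half turn about z gives the same grasp; the last joint's range is limited). The gripper opens to 94 mm and grips with 3 to 60 N. Pads are 16 mm wide; open, the fingers measure 119 mm over their backs; the gripper's body (75 mm by 177 mm) begins 78 mm behind the grasp point.
Start: joints at [-1.313, 0.3, 1.521, -0, 1.321, -0.067], TCP at [0.176, -0.521, 0.205] pointing down, gripper open.
Joint ranges: [-3.03, 3.03], [-0.79, 2.21], [0.23, 2.52], [-1.04, 4.18], [0, 3.07], [-2.55, 2.55]. Speed limits (rad/s): [2.22, 2.22, 2.57, 3.14, 3.14, 3.14].

INTERFACE

Orientations are given as [roll, pitch, yaw] about the fixed x, y, z axes, in that order (R = Rz(yaw) Ry(pitch) Rx(roll)).
In Python, from station import get_obs, camera, hand_in, pinch_z gives the robot as it stands.
- The arm moves only by the tool servo_tool, never from a script. Its argument "moves" is a list that holds one entry, the list of rows, each a list of 7 numbers: the turn, a rotation vector about the tool's x, y, z normalised to -1 to 1, where 1 is pi/2 rad, then the shift along the tool's x, y, z normalised to -1 to 1, where 1 is 500 mm, then the closure, from 0 (fully open) to 1 (shut). In form: [[[rx, ry, rz, x, y, z, hand], ...]]. A call has 1 to 12 rows; each row is the pose to reach, as a shift and turn from the pose measured when the call began, along the tool's axes at that moment; what a row does not reach only later rows make up. A row lasts 1/12 s, in which the tool goes at most 41.7 mm and 7.16 degrees, less where a joint would pass 70% of its speed; a pose out of reach is approached as far as the arm can. A call with a number of a shift or a turn outside -1 to 1 is refused whole. A call with a gripper value outside its range is refused whole. The fingers move at their own pace and stop on an object; "squeeze" is the grip in N (left out, the last holds). Time passes only in rows, so rows that repeat a pose let the fingers close. It gives the time, the measured TCP pose, the force and the opening at its end, in the units of the state.
- get_obs(): the state, without advancing time (a new reading comes with each control period).
- camera(name): name is "side" or "top"; returns a dict with "color" (420x560x3 uint8, red, green, blue), "intrinsics" (3x3 intrinsics, pixels), "rvec" (rotation vector, rad) and "tvec" (3), from world to camera coordinates, as OpenCV has them. Camera axes: x right, y down, z forward; pixel columns grow to the right and rows downward; lengths in m; the calibration is good to about 2 mm. A picture is of the moment at which its call begins. There is no depth.
- hand_in(): hands the job in, once; it reports no verdict.
The state is a dict: "time_s": time; "qpos": joint angles; "joint_vel": joint speeds; "tau": joint torques, N m; "ee_pos": TCP position; "eef_rot": TCP orientation; "force": force on the tool from outside, world axes, zero at the start; "moment": the same for the moment, N m; "grip_width": finger opening in m.
Only numpy, scipy, OpenCV 4.12 (cv2) and the standard library are available. Lean on these libraries where they do the work, as an engineer would, in place of code of your own. Each camera call takes 0.05 s, during which the arm holds its last target.

## Working session

There is one attempt and no reset: what is moved stays moved. The work goes in short steps, Python scripts to look and compute and a tool call to move; the robot and the scene stay as the last step left them, time stands still between calls to the robot, and variables do not carry over. Pictures are saved under pics/ and viewed, and the job is handed in when it is done.

Besides the shell and the picture viewer there is one more tool, called after "Request:" by a JSON object that holds its "name" and its "arguments". servo_tool: Moves the arm, as the interface text tells. Scaled input: -1 to 1 covers 500 mm each way for a shift and pi/2 rad each way for a turn. Its arguments: {"type":"object","properties":{"moves":{"type":"array"},"squeeze":{"type":"number"}},"required":["moves"]}

```bash
mkdir -p pics; ls; python3 - <<'E'
from station import get_obs,camera,pinch_z
import cv2
print(get_obs(),pinch_z)
for n in("side","top"):
    c=camera(n);cv2.imwrite(f"pics/{n}0.png",c["color"][:,:,::-1]);print(n,c["intrinsics"],c["rvec"],c["tvec"])
E
```

```text
pics
{'time_s': 0.0, 'qpos': array([-1.31263419e+00,  3.00445842e-01,  1.52157813e+00, -5.53565902e-07,
        1.32069686e+00, -6.65834472e-02]), 'joint_vel': array([ 6.71725108e-05, -2.66841130e-03,  2.87844801e-04,  1.10882998e-03,
        1.19804840e-03, -4.19311218e-04]), 'tau': array([ 2.53119571e-03, -5.31808591e+01, -3.52740133e+01,  7.09516718e-02,
        2.43732979e-02, -9.38767903e-05]), 'ee_pos': array([ 0.17542623, -0.52099804,  0.20490144]), 'eef_rot': array([-3.14046695e+00, -7.45270045e-05,  3.24745682e-01]), 'force': array([-0.11188936, -0.57080437,  0.61034641]), 'moment': array([ 0.04191297,  0.04710627, -0.04314529]), 'grip_width': 0.09393611025257585} 0.0188
side [[470.81249817   0.         274.68390873]
 [  0.         470.81249817 200.71002623]
 [  0.           0.           1.        ]] [ 0.42080348 -2.54688801  1.46873172] [0.52125395 0.22082942 0.74992045]
top [[400.34673168   0.         281.90687487]
 [  0.         400.34673168 214.92037179]
 [  0.           0.           1.        ]] [ 2.12839332 -2.11294571  0.19912562] [-0.08260133  0.57613362  0.97222022]
```

View pics/side0.png

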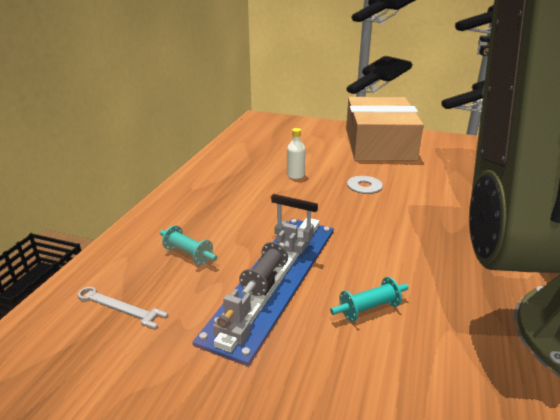

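View pics/top0.png

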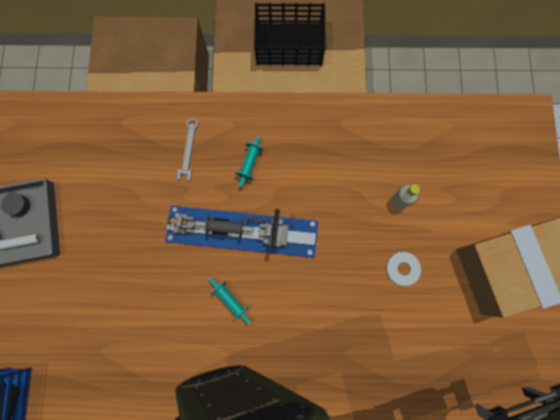

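The dock is at about (242,232) in the top view, with the headstock on the left and the release bar at about (273,235). In the side view the bar is at (294,203). Next I'll measure the plate corners and the bar.

```bash
cat > h.py <<'E'
from station import get_obs,camera
import cv2,numpy as np
def ray(c,uv):
    R=cv2.Rodrigues(np.array(c["rvec"],float))[0];t=np.array(c["tvec"],float).ravel()
    d=R.T@np.linalg.inv(c["intrinsics"])@np.array([uv[0],uv[1],1.]);return -R.T@t,d/np.linalg.norm(d)
def onz(c,uv,z):
    o,d=ray(c,uv);return o+d*(z-o[2])/d[2]
def tri(c1,a,c2,b):
    o1,d1=ray(c1,a);o2,d2=ray(c2,b)
    s=np.linalg.lstsq(np.c_[d1,-d2],o2-o1,rcond=None)[0]
    p,q=o1+s[0]*d1,o2+s[1]*d2;return (p+q)/2,np.linalg.norm(p-q)
def proj(c,p):
    return cv2.projectPoints(np.array([p],float),np.array(c["rvec"],float),np.array(c["tvec"],float),c["intrinsics"],None)[0].ravel()
def crop(c,name,x0,y0,x1,y1,k):
    im=c["color"][y0:y1,x0:x1,::-1];cv2.imwrite(name,cv2.resize(im,None,fx=k,fy=k,interpolation=cv2.INTER_CUBIC))
E
python3 - <<'E'
from h import *
T=camera("top");S=camera("side")
crop(T,"pics/t1.png",160,195,325,265,4.8);crop(S,"pics/s1.png",195,185,345,360,3.4)
for c,n in((T,"top"),(S,"side")):
    h=cv2.cvtColor(c["color"],cv2.COLOR_RGB2HSV)
    m=cv2.inRange(h,(105,130,50),(125,255,255));
    k=cv2.connectedComponentsWithStats(m)
    m2=m.copy(); 
    if n=="top": m2[:, :150]=0;m2[:,330:]=0;m2[:195]=0;m2[270:]=0
    else: m2[:, :190]=0;m2[:,345:]=0;m2[:210]=0;m2[360:]=0
    r=cv2.minAreaRect(cv2.findNonZero(m2));print(n,r)
    hull=cv2.convexHull(cv2.findNonZero(m2));q=cv2.approxPolyDP(hull,6,True)[:,0]
    for p in q: print(p,onz(c,p,0.01))
    d=(c["color"].max(2)<50).astype(np.uint8)*255
    if n=="top": d[:, :262]=0;d[:,290:]=0;d[:200]=0;d[265:]=0
    else: d[:, :265]=0;d[:,325:]=0;d[:190]=0;d[215:]=0
    r=cv2.minAreaRect(cv2.findNonZero(d));print(r,cv2.boxPoints(r))
E
```

```text
top ((241.45584106445312, 231.08840942382812), (148.44512939453125, 35.37656784057617), 5.974323749542236)
[316 222] [ 0.56671905 -0.16941124  0.01      ]
[313 256] [ 0.4760152  -0.16075226  0.01      ]
[166 240] [0.51549625 0.22822661 0.01      ]
[172 207] [0.60491572 0.21762264 0.01      ]
((274.1523132324219, 228.36056518554688), (3.5328707695007324, 37.1122932434082), 5.90614128112793) [[270.48584 246.63644]
 [274.3047  209.72116]
 [277.8188  210.08469]
 [273.99994 246.99997]]
side ((268.80767822265625, 285.0384521484375), (49.09096908569336, 163.35922241210938), 33.6900634765625)
[332 229] [ 0.47641608 -0.1614157   0.01      ]
[260 341] [0.51159123 0.18589989 0.01      ]
[238 356] [0.53265841 0.22463293 0.01      ]
[222 352] [0.55890817 0.22526133 0.01      ]
[238 287] [0.59452385 0.0779481  0.01      ]
[290 222] [ 0.57050712 -0.1596458   0.01      ]
((294.72808837890625, 203.05506896972656), (44.145938873291016, 6.804575443267822), 13.5704345703125) [[272.47302 201.18315]
 [274.06964 194.56856]
 [316.98315 204.92699]
 [315.38654 211.54158]]
```

View pics/t1.png

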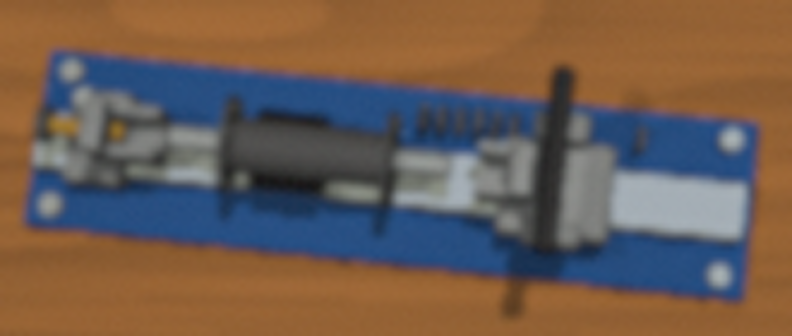

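View pics/s1.png

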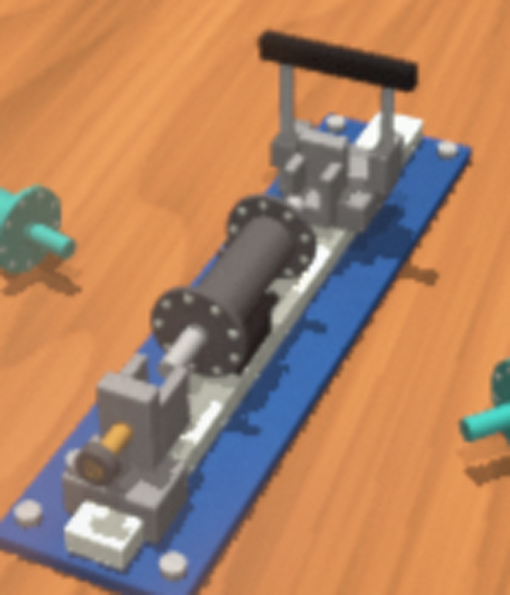

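```bash
python3 - <<'E'
from h import *
T=camera("top");S=camera("side")
p,e=tri(T,(274.9,228.3),S,(294.7,203.05));print("bar",p,e)
print(onz(T,(276.1,209.9),.12),onz(T,(272.2,246.8),.12), onz(S,(273.2,197.9),.118),onz(S,(316.2,208.2),.118))
# dock frame
a=-0.098;Y=np.array([-np.sin(a),np.cos(a)]);X=np.array([np.cos(a),np.sin(a)])
O=np.array([.5428,.049])
print("bar in dock",(p[:2]-O)@X,(p[:2]-O)@Y)
# axle ends (top: crop px) z .056
for n,uv,z in(("flangeA top",(232/4.8+160,0+195+98/4.8),.082),("flangeB top",(392/4.8+160,195+115/4.8),.082),("wall end?",(480/4.8+160,195+165/4.8),.056)):
    q=onz(T,uv,z);print(n,q,(q[:2]-O)@X,(q[:2]-O)@Y)
for n,uv,z in(("flangeA top side",(205/3.4+195,290/3.4+185),.082),("flangeB",(285/3.4+195,200/3.4+185),.082)):
    q=onz(S,uv,z);print(n,q,(q[:2]-O)@X,(q[:2]-O)@Y)
E
```

```text
bar [ 0.53165879 -0.06214508  0.11955301] 3.093007215821095e-06
[ 0.57638447 -0.06455839  0.12      ] [ 0.48731124 -0.05624928  0.12      ] [ 0.57776794 -0.0705859   0.118     ] [ 0.48878265 -0.05903466  0.118     ]
bar in dock -0.00021295858070709967 -0.11170188187721525
flangeA top [0.56892101 0.10514864 0.082     ] 0.02050191264464922 0.058434997571238115
flangeB top [0.5605305  0.02169098 0.082     ] 0.02031743354099042 -0.0254431807122764
wall end? [ 0.53863154 -0.02294137  0.056     ] 0.0028905172050286733 -0.07200403600647863
flangeA top side [0.54758083 0.10734759 0.082     ] -0.0009510275916883365 0.05853539651335023
flangeB [0.5347508  0.02352626 0.082     ] -0.0055181504167979515 -0.026139070234037835
```

```bash
cat > g.py <<'E'
import sys
from h import *
from scipy.spatial.transform import Rotation as R
def rel(p,yaw):
    o=get_obs();C=R.from_euler("xyz",o["eef_rot"]);G=R.from_euler("xyz",[np.pi,0,yaw])
    d=C.inv().apply(np.array(p)-o["ee_pos"])/.5; r=(C.inv()*G).as_rotvec()/(np.pi/2)
    print("t",round(o["time_s"],2),"pos",o["ee_pos"].round(4),"rot",o["eef_rot"].round(3),"F",o["force"].round(1),"w",round(o["grip_width"],4));print("row",r.round(4),d.round(4))
if __name__=="__main__":
    a=[float(v) for v in sys.argv[1:]];rel(a[:3],a[3])
E
python3 g.py .5317 -.0625 .17 -.098
```

```text
t 0.3 pos [ 0.1755 -0.5212  0.2053] rot [-3.141 -0.     0.325] F [-0.4  1.  -0.1] w 0.0938
row [-2.000e-04  0.000e+00  2.691e-01] [ 0.9679 -0.642   0.0708]
```

Request:
{"name": "servo_tool", "arguments": {"moves": [[[0,0,0.05,0.07,-0.045,0,0],[0,0,0.1,0.14,-0.09,0,0],[0,0,0.15,0.21,-0.14,0,0],[0,0,0.2,0.28,-0.18,0,0],[0,0,0.25,0.35,-0.23,0,0],[0,0,0.269,0.42,-0.28,0,0],[0,0,0.269,0.49,-0.325,0,0],[0,0,0.269,0.56,-0.37,0,0],[0,0,0.269,0.63,-0.42,0,0],[0,0,0.269,0.7,-0.46,0,0],[0,0,0.269,0.77,-0.51,0,0],[0,0,0.269,0.84,-0.56,0.02,0]]]}}

```text
time_s: 1.3
ee_pos: [0.4821, -0.1249, 0.198]
eef_rot: [3.141, -0.003, -0.098]
force: [1.2, -1.5, -0.4]
grip_width: 0.0938
```

```bash
python3 g.py .5317 -.0625 .165 -.098
```

```text
t 1.3 pos [ 0.4821 -0.1249  0.198 ] rot [ 3.141e+00 -3.000e-03 -9.800e-02] F [ 1.2 -1.5 -0.4] w 0.0938
row [ 0.0002 -0.0016  0.0003] [ 0.0863 -0.1339  0.0662]
```

Request:
{"name": "servo_tool", "arguments": {"moves": [[[0,0,0,0.06,-0.09,0.03,0],[0,0,0,0.086,-0.134,0.066,0.3],[0,0,0,0.086,-0.134,0.066,0.3],[0,0,0,0.086,-0.134,0.066,0.3],[0,0,0,0.086,-0.134,0.066,0.3],[0,0,0,0.086,-0.134,0.066,0.3]]]}}

```text
time_s: 1.8
ee_pos: [0.5313, -0.0635, 0.1659]
eef_rot: [3.141, -0.003, -0.099]
force: [-1.2, -0.4, 0.2]
grip_width: 0.0663
```

```bash
python3 g.py .5317 -.0625 .1005 -.098; python3 - <<'E'
from h import *
T=camera("top");S=camera("side")
crop(T,"pics/t2.png",200,150,340,270,5);crop(S,"pics/s2.png",220,100,380,260,3.5)
E
```

```text
t 1.8 pos [ 0.5313 -0.0635  0.1659] rot [ 3.141e+00 -3.000e-03 -9.900e-02] F [-1.2 -0.4  0.2] w 0.0663
row [ 0.0003 -0.0022 -0.0004] [ 0.0002 -0.0021  0.1307]
```

View pics/s2.png

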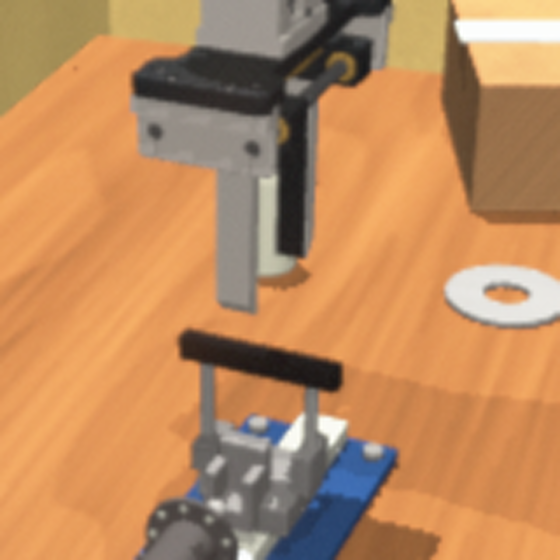

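The fingers straddle the bar, whose middle is at about (260,358) in the crop, and they line up with it. I'll go down and grip.

Request:
{"name": "servo_tool", "arguments": {"moves": [[[0,0,0,0,-0.002,0.05,0.3],[0,0,0,0,-0.002,0.09,0.3],[0,0,0,0,-0.002,0.129,0.3],[0,0,0,0,-0.002,0.129,0.3],[0,0,0,0,-0.002,0.129,1],[0,0,0,0,-0.002,0.129,1],[0,0,0,0,-0.002,0.129,1],[0,0,0,0,-0.002,0.129,1],[0,0,0,0,-0.002,0.129,1],[0,0,0,0,-0.002,0.129,1],[0,0,0,0,-0.002,0.129,1],[0,0,0,0,-0.002,0.129,1]]], "squeeze": 40}}

```text
time_s: 2.9
ee_pos: [0.5317, -0.0627, 0.1016]
eef_rot: [3.141, -0.004, -0.099]
force: [0.1, 0.2, -0.5]
grip_width: 0.0157
```

```bash
python3 g.py .5317 -.0625 .115 -.098; python3 - <<'E'
from h import *
S=camera("side")
crop(S,"pics/s3.png",220,100,380,260,3.5)
E
```

```text
t 2.9 pos [ 0.5317 -0.0627  0.1016] rot [ 3.141 -0.004 -0.099] F [ 0.1  0.2 -0.5] w 0.0157
row [ 0.0003 -0.0025 -0.0008] [ 0.0001 -0.0003 -0.0268]
```

View pics/s3.png

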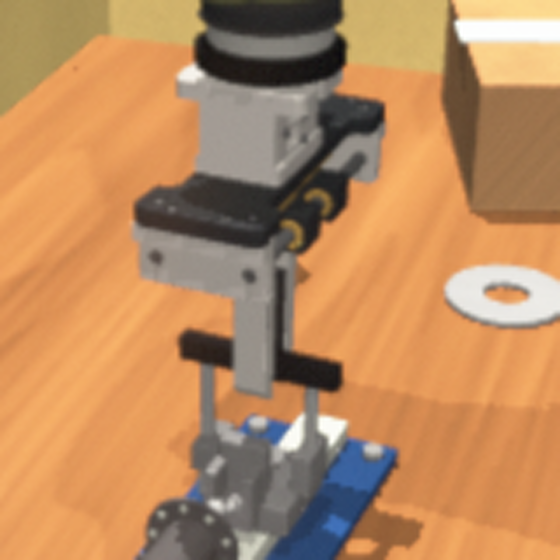

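Request:
{"name": "servo_tool", "arguments": {"moves": [[[0,0,0,0,0,0,1],[0,0,0,0,0,0,1],[0,0,0,0,0,0,1],[0,0,0,0,0,0,1],[0,0,0,0,0,-0.01,1],[0,0,0,0,0,-0.02,1],[0,0,0,0,0,-0.028,1],[0,0,0,0,0,-0.028,1],[0,0,0,0,0,-0.028,1],[0,0,0,0,0,-0.028,1]]]}}

```text
time_s: 3.78
ee_pos: [0.5316, -0.0626, 0.1153]
eef_rot: [3.141, -0.004, -0.099]
force: [4.0, -0.5, -10.0]
grip_width: 0.0117
```

```bash
python3 g.py .5317 -.0625 .115 -.098; python3 - <<'E'
from h import *
S=camera("side")
crop(S,"pics/s4.png",220,100,380,260,3.5)
E
```

```text
t 3.78 pos [ 0.5316 -0.0626  0.1153] rot [ 3.141 -0.004 -0.099] F [  4.   -0.5 -10. ] w 0.0117
row [ 0.0003 -0.0023 -0.0008] [ 0.0002 -0.0003  0.0005]
```

View pics/s4.png

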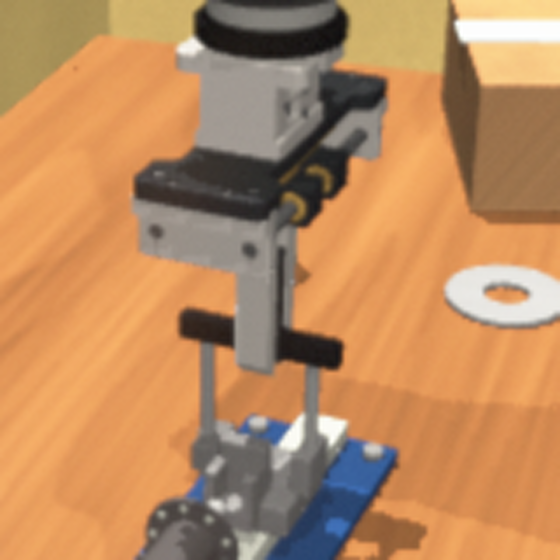

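The bar is up about 13.7 mm and the spring shows 10 N. I'll slide forward, which is tool -y.

Request:
{"name": "servo_tool", "arguments": {"moves": [[[0,0,0,0,-0.004,0,1],[0,0,0,0,-0.008,0,1],[0,0,0,0,-0.012,0,1],[0,0,0,0,-0.016,0,1],[0,0,0,0,-0.02,0,1],[0,0,0,0,-0.024,0,1],[0,0,0,0,-0.028,0,1],[0,0,0,0,-0.032,0,1],[0,0,0,0,-0.036,0,1],[0,0,0,0,-0.04,0,1],[0,0,0,0,-0.04,0,1]]]}}

```text
time_s: 4.75
ee_pos: [0.5336, -0.0423, 0.1153]
eef_rot: [3.141, -0.004, -0.099]
force: [3.9, 0.3, -9.6]
grip_width: 0.012
```

```bash
python3 g.py .5317 -.0625 .115 -.098; python3 - <<'E'
from h import *
S=camera("side")
crop(S,"pics/s5.png",200,180,340,360,3.3)
E
```

```text
t 4.75 pos [ 0.5336 -0.0423  0.1153] rot [ 3.141 -0.004 -0.099] F [ 3.9  0.3 -9.6] w 0.012
row [ 0.0001 -0.0023 -0.0006] [0.0002 0.0406 0.0005]
```

View pics/s5.png

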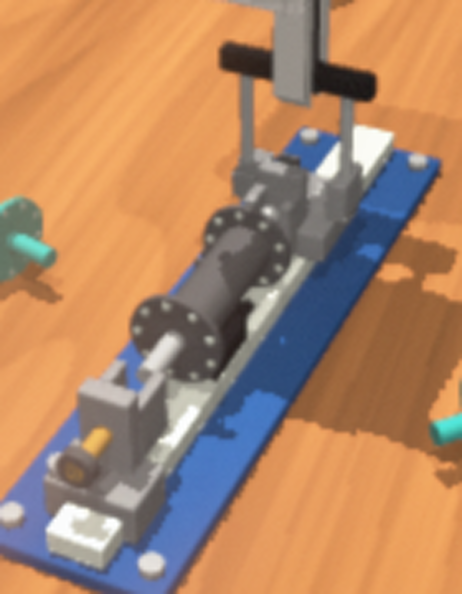

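Request:
{"name": "servo_tool", "arguments": {"moves": [[[0,0,0,0,-0.002,0,1],[0,0,0,0,-0.004,0,1],[0,0,0,0,-0.006,0,1],[0,0,0,0,-0.008,0,1],[0,0,0,0,-0.01,0,1],[0,0,0,0,-0.012,0,1],[0,0,0,0,-0.014,0,1],[0,0,0,0,-0.016,0,1]]]}}

```text
time_s: 5.47
ee_pos: [0.5344, -0.0343, 0.1152]
eef_rot: [3.141, -0.004, -0.099]
force: [3.4, -1.8, -9.2]
grip_width: 0.0115
```

```bash
python3 g.py .5317 -.0625 .115 -.098
```

```text
t 5.47 pos [ 0.5344 -0.0343  0.1152] rot [ 3.141 -0.004 -0.099] F [ 3.4 -1.8 -9.2] w 0.0115
row [ 0.0001 -0.0023 -0.0006] [0.0003 0.0566 0.0005]
```

Request:
{"name": "servo_tool", "arguments": {"moves": [[[0,0,0,0,-0.002,0,1],[0,0,0,0,-0.004,0,1],[0,0,0,0,-0.006,0,1],[0,0,0,0,-0.008,0,1],[0,0,0,0,-0.008,0,1]]]}}

```text
time_s: 5.88
ee_pos: [0.5348, -0.0302, 0.1152]
eef_rot: [3.141, -0.004, -0.099]
force: [4.1, -0.9, -9.1]
grip_width: 0.0112
```

```bash
python3 g.py .5317 -.0625 .115 -.098; python3 - <<'E'
from h import *
S=camera("side")
crop(S,"pics/s6.png",200,180,340,360,3.3)
E
```

```text
t 5.88 pos [ 0.5348 -0.0302  0.1152] rot [ 3.141 -0.004 -0.099] F [ 4.1 -0.9 -9.1] w 0.0112
row [ 0.0001 -0.0023 -0.0005] [0.0003 0.0649 0.0005]
```

View pics/s6.png

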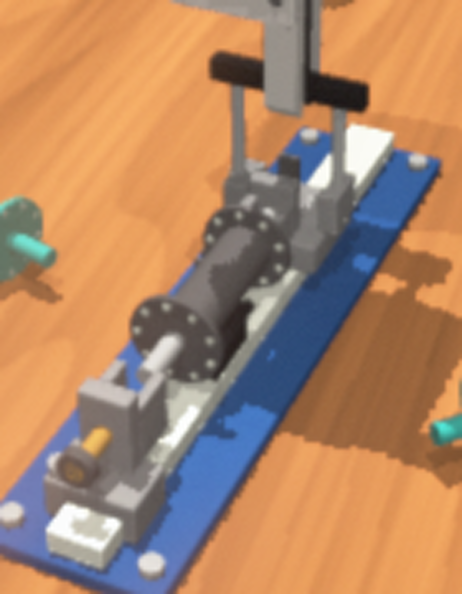

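Request:
{"name": "servo_tool", "arguments": {"moves": [[[0,0,0,0,-0.002,0,1],[0,0,0,0,-0.004,0,1],[0,0,0,0,-0.006,0,1],[0,0,0,0,-0.008,0,1],[0,0,0,0,-0.01,0,1]]]}}

```text
time_s: 6.35
ee_pos: [0.5352, -0.0252, 0.1152]
eef_rot: [3.141, -0.004, -0.099]
force: [3.4, -2.1, -9.2]
grip_width: 0.0115
```

```bash
python3 g.py .5317 -.0625 .115 -.098; python3 - <<'E'
from h import *
S=camera("side")
crop(S,"pics/s7.png",200,180,340,360,3.3)
E
```

```text
t 6.35 pos [ 0.5352 -0.0252  0.1152] rot [ 3.141 -0.004 -0.099] F [ 3.4 -2.1 -9.2] w 0.0115
row [ 0.0001 -0.0022 -0.0006] [0.0003 0.075  0.0005]
```

View pics/s7.png

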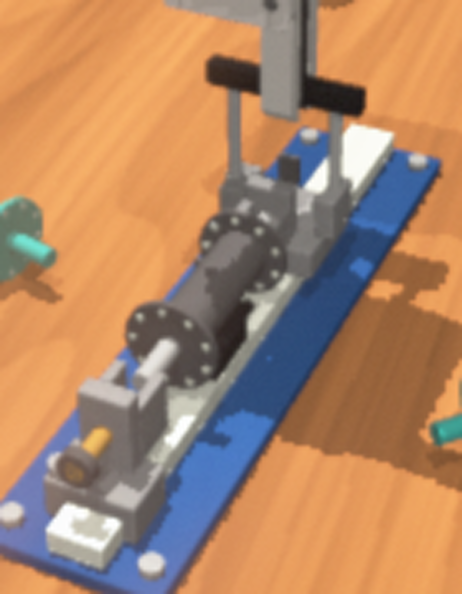

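```bash
python3 - <<'E'
from h import *
T=camera("top");S=camera("side")
crop(T,"pics/t8.png",160,200,230,250,11);crop(S,"pics/s8.png",215,280,265,340,10)
E
```

```text
(no output)
```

View pics/t8.png

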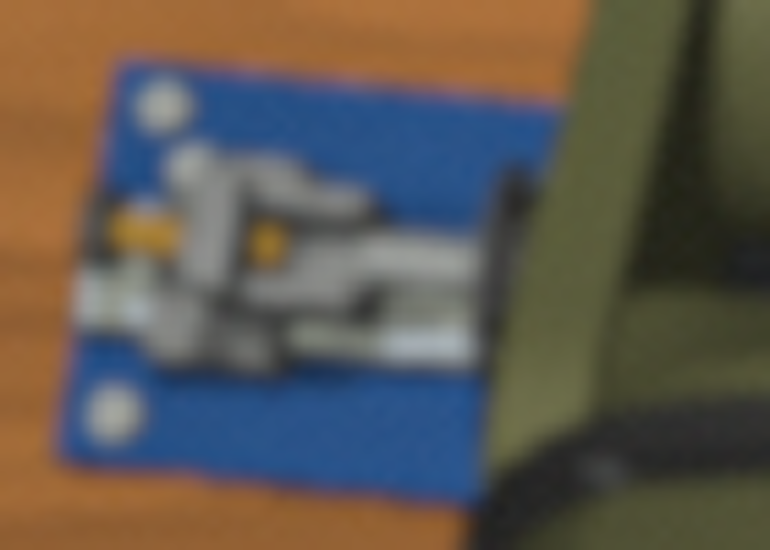

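View pics/s8.png

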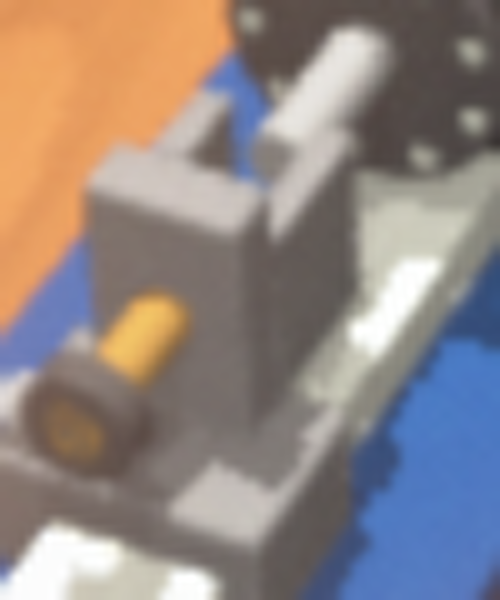

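```bash
python3 - <<'E'
from h import *
T=camera("top");S=camera("side")
a=-0.099;Y=np.array([-np.sin(a),np.cos(a)]);X=np.array([np.cos(a),np.sin(a)])
O=np.array([.5428,.049])
def D(c,uv,z):
    q=onz(c,uv,z);return ((q[:2]-O)@X*1e3).round(1),((q[:2]-O)@Y*1e3).round(1)
print("screw tip",D(T,(160+290/11,200+243/11),.061),"wall top face",D(T,(160+240/11,200+243/11),.061))
print("axle end?",D(T,(160+345/11,200+255/11),.062))
print("axle end side top",D(S,(242,294.0),.060),"trough end near",D(S,(215+35.0,280+13.5),.075))
R=get_obs()["ee_pos"];print("tcp dock",(R[:2]-O)@X,(R[:2]-O)@Y)
# profile along axle line in top image
for s in np.arange(176,204,1.0):
    u=s; v=222.1+(s-186.4)*0.1
    print(int(u),cv2.getRectSubPix(T["color"],(1,1),(float(u),float(v)))[0,0].tolist(),D(T,(u,v),.06)[1],end=" | ")
E
```

```text
screw tip (np.float64(1.0), np.float64(115.9)) wall top face (np.float64(-0.2), np.float64(127.4))
axle end? (np.float64(-0.6), np.float64(102.6))
axle end side top (np.float64(4.2), np.float64(97.2)) trough end near (np.float64(-15.4), np.float64(106.0))
tcp dock -0.00016703131462658498 -0.07442939735359784
176 [148, 130, 104] 142.9 | 177 [137, 133, 127] 140.3 | 178 [139, 140, 138] 137.7 | 179 [139, 139, 137] 135.1 | 180 [122, 123, 122] 132.6 | 181 [92, 92, 90] 130.0 | 182 [90, 77, 57] 127.4 | 183 [125, 97, 46] 124.8 | 184 [142, 109, 46] 122.3 | 185 [126, 101, 58] 119.7 | 186 [104, 95, 82] 117.1 | 187 [106, 106, 104] 114.6 | 188 [115, 117, 115] 112.0 | 189 [123, 124, 121] 109.4 | 190 [125, 128, 126] 106.9 | 191 [129, 131, 128] 104.3 | 192 [135, 137, 134] 101.7 | 193 [145, 147, 143] 99.2 | 194 [150, 153, 149] 96.6 | 195 [153, 156, 153] 94.0 | 196 [152, 156, 152] 91.4 | 197 [153, 155, 152] 88.9 | 198 [152, 155, 151] 86.3 | 199 [152, 156, 152] 83.7 | 200 [152, 155, 151] 81.2 | 201 [148, 151, 147] 78.6 | 202 [135, 138, 134] 76.0 | 203 [108, 109, 107] 73.5 |
```

The screw tip shows at about (290,243) in the top crop, which is dock y ≈ 117 mm. The axle end is at about 97–100 mm by both the side view and the kinematics, so roughly 17 mm remain. I'll move 10 mm, then use fine steps.

Request:
{"name": "servo_tool", "arguments": {"moves": [[[0,0,0,0,-0.002,0,1],[0,0,0,0,-0.004,0,1],[0,0,0,0,-0.006,0,1],[0,0,0,0,-0.008,0,1],[0,0,0,0,-0.01,0,1],[0,0,0,0,-0.012,0,1],[0,0,0,0,-0.014,0,1],[0,0,0,0,-0.016,0,1],[0,0,0,0,-0.018,0,1],[0,0,0,0,-0.02,0,1]]]}}

```text
time_s: 7.43
ee_pos: [0.5362, -0.015, 0.1152]
eef_rot: [-3.141, -0.004, -0.099]
force: [4.0, -3.5, -8.6]
grip_width: 0.012
```

```bash
python3 g.py .5317 -.0625 .115 -.098; python3 - <<'E'
from h import *
T=camera("top");S=camera("side")
crop(T,"pics/t9.png",160,200,230,250,11);crop(S,"pics/s9.png",215,280,265,340,10)
E
```

```text
t 7.43 pos [ 0.5362 -0.015   0.1152] rot [-3.141 -0.004 -0.099] F [ 4.  -3.5 -8.6] w 0.012
row [-0.0002 -0.0022 -0.0005] [0.0003 0.0954 0.0004]
```

View pics/t9.png

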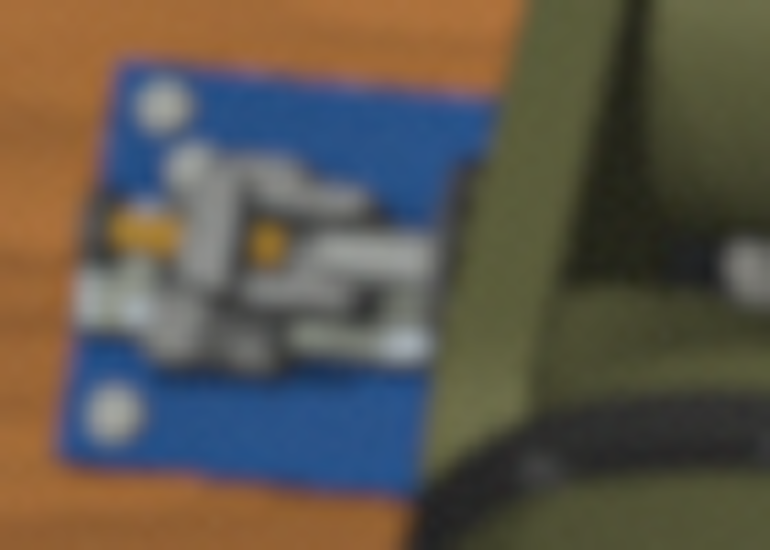

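View pics/s9.png

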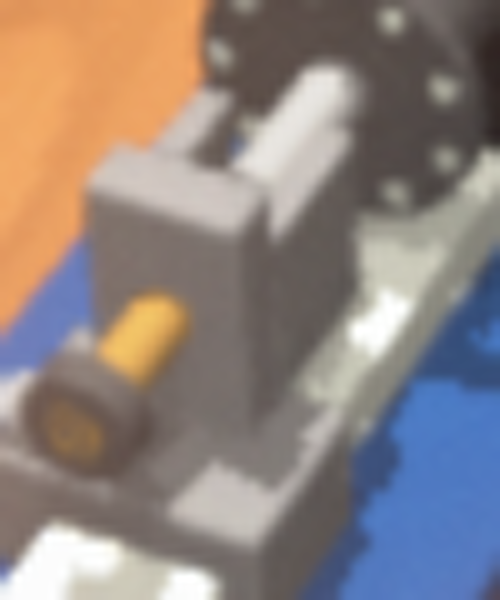

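The axle end is now at about (308,245) and the screw tip at about (288,243), which leaves a gap of about 5 mm.

Request:
{"name": "servo_tool", "arguments": {"moves": [[[0,0,0,0,-0.001,0,1],[0,0,0,0,-0.002,0,1],[0,0,0,0,-0.003,0,1],[0,0,0,0,-0.004,0,1]]]}}

```text
time_s: 7.87
ee_pos: [0.5365, -0.0129, 0.1152]
eef_rot: [-3.141, -0.004, -0.099]
force: [2.8, -3.7, -9.4]
grip_width: 0.0115
```

Request:
{"name": "servo_tool", "arguments": {"moves": [[[0,0,0,0,-0.0005,0,1],[0,0,0,0,-0.001,0,1]]]}}

```text
time_s: 8.03
ee_pos: [0.5365, -0.0124, 0.1152]
eef_rot: [-3.141, -0.004, -0.099]
force: [2.4, -3.9, -9.2]
grip_width: 0.0119
```

Request:
{"name": "servo_tool", "arguments": {"moves": [[[0,0,0,0,-0.0005,0,1],[0,0,0,0,-0.001,0,1]]]}}

```text
time_s: 8.2
ee_pos: [0.5366, -0.0119, 0.1152]
eef_rot: [-3.141, -0.004, -0.099]
force: [3.2, -4.5, -8.8]
grip_width: 0.0114
```

```bash
python3 g.py .5317 -.0625 .115 -.098; python3 - <<'E'
from h import *
T=camera("top");S=camera("side")
crop(T,"pics/t10.png",160,200,230,250,11)
E
```

```text
t 8.2 pos [ 0.5366 -0.0119  0.1152] rot [-3.141 -0.004 -0.099] F [ 3.2 -4.5 -8.8] w 0.0114
row [-0.0002 -0.0023 -0.0004] [0.0003 0.1017 0.0004]
```

View pics/t10.png

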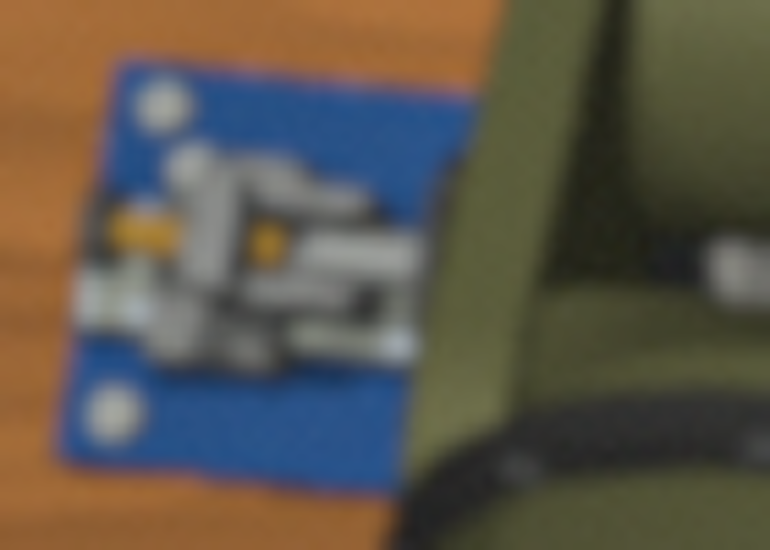

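Request:
{"name": "servo_tool", "arguments": {"moves": [[[0,0,0,0,-0.0005,0,1],[0,0,0,0,-0.001,0,1],[0,0,0,0,-0.0015,0,1]]]}}

```text
time_s: 8.55
ee_pos: [0.5366, -0.0111, 0.1152]
eef_rot: [-3.141, -0.004, -0.099]
force: [2.7, -3.0, -8.3]
grip_width: 0.0118
```

Request:
{"name": "servo_tool", "arguments": {"moves": [[[0,0,0,0,-0.0004,0,1],[0,0,0,0,-0.0004,0,1]]]}}

```text
time_s: 8.72
ee_pos: [0.5367, -0.0109, 0.1152]
eef_rot: [-3.141, -0.004, -0.099]
force: [2.8, -3.4, -9.1]
grip_width: 0.0115
```

Request:
{"name": "servo_tool", "arguments": {"moves": [[[0,0,0,0,-0.0004,0,1],[0,0,0,0,-0.0004,0,1]]]}}

```text
time_s: 8.88
ee_pos: [0.5367, -0.0107, 0.1152]
eef_rot: [-3.141, -0.004, -0.099]
force: [2.8, -3.0, -9.0]
grip_width: 0.012
```

Request:
{"name": "servo_tool", "arguments": {"moves": [[[0,0,0,0,-0.0004,0,1],[0,0,0,0,-0.0004,0,1]]]}}

```text
time_s: 9.05
ee_pos: [0.5367, -0.0104, 0.1152]
eef_rot: [-3.141, -0.004, -0.099]
force: [3.1, -4.1, -9.7]
grip_width: 0.0114
```

Request:
{"name": "servo_tool", "arguments": {"moves": [[[0,0,0,0,-0.0004,0,1],[0,0,0,0,-0.0004,0,1]]]}}

```text
time_s: 9.22
ee_pos: [0.5367, -0.0102, 0.1152]
eef_rot: [-3.141, -0.004, -0.099]
force: [4.0, -4.1, -9.4]
grip_width: 0.0115
```

Request:
{"name": "servo_tool", "arguments": {"moves": [[[0,0,0,0,-0.0004,0,1],[0,0,0,0,-0.0004,0,1]]]}}

```text
time_s: 9.38
ee_pos: [0.5367, -0.01, 0.1152]
eef_rot: [-3.141, -0.004, -0.099]
force: [3.4, -3.5, -8.2]
grip_width: 0.012
```

Request:
{"name": "servo_tool", "arguments": {"moves": [[[0,0,0,0,-0.0004,0,1],[0,0,0,0,-0.0004,0,1]]]}}

```text
time_s: 9.55
ee_pos: [0.5368, -0.0097, 0.1152]
eef_rot: [-3.141, -0.004, -0.099]
force: [3.3, -3.9, -9.2]
grip_width: 0.0117
```

Request:
{"name": "servo_tool", "arguments": {"moves": [[[0,0,0,0,-0.0004,0,1],[0,0,0,0,-0.0004,0,1]]]}}

```text
time_s: 9.72
ee_pos: [0.5368, -0.0095, 0.1152]
eef_rot: [-3.141, -0.004, -0.099]
force: [4.1, -3.1, -8.7]
grip_width: 0.0116
```

Request:
{"name": "servo_tool", "arguments": {"moves": [[[0,0,0,0,-0.0004,0,1],[0,0,0,0,-0.0004,0,1]]]}}

```text
time_s: 9.88
ee_pos: [0.5368, -0.0093, 0.1152]
eef_rot: [-3.141, -0.004, -0.099]
force: [3.4, -3.1, -9.1]
grip_width: 0.0116
```

Request:
{"name": "servo_tool", "arguments": {"moves": [[[0,0,0,0,-0.0004,0,1],[0,0,0,0,-0.0004,0,1]]]}}

```text
time_s: 10.05
ee_pos: [0.5368, -0.0091, 0.1152]
eef_rot: [-3.141, -0.004, -0.099]
force: [3.5, -1.7, -9.8]
grip_width: 0.0112
```

```bash
python3 - <<'E'
from h import *
T=camera("top")
crop(T,"pics/t11.png",160,200,230,250,11)
E
```

```text
(no output)
```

View pics/t11.png

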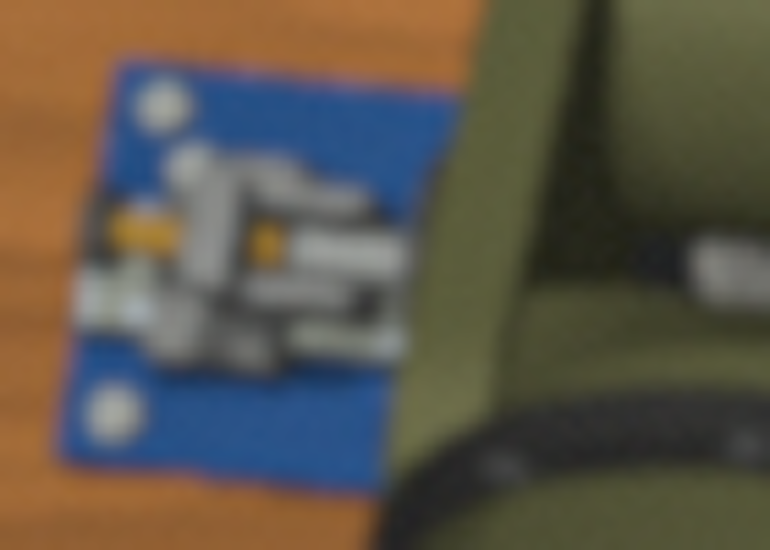

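It is nearly touching: the screw meets the axle at about (285,245).

Request:
{"name": "servo_tool", "arguments": {"moves": [[[0,0,0,0,-0.0004,0,1],[0,0,0,0,-0.0004,0,1]]]}}

```text
time_s: 10.27
ee_pos: [0.5369, -0.0088, 0.1152]
eef_rot: [-3.141, -0.004, -0.099]
force: [2.9, -3.7, -9.1]
grip_width: 0.012
```

Request:
{"name": "servo_tool", "arguments": {"moves": [[[0,0,0,0,-0.0004,0,1],[0,0,0,0,-0.0004,0,1]]]}}

```text
time_s: 10.43
ee_pos: [0.5369, -0.0086, 0.1152]
eef_rot: [-3.141, -0.004, -0.099]
force: [3.3, -2.8, -9.4]
grip_width: 0.0115
```

Request:
{"name": "servo_tool", "arguments": {"moves": [[[0,0,0,0,-0.0004,0,1],[0,0,0,0,-0.0004,0,1]]]}}

```text
time_s: 10.6
ee_pos: [0.5369, -0.0084, 0.1152]
eef_rot: [-3.141, -0.004, -0.099]
force: [3.7, -4.0, -8.1]
grip_width: 0.0119
```

Request:
{"name": "servo_tool", "arguments": {"moves": [[[0,0,0,0,-0.0004,0,1],[0,0,0,0,-0.0004,0,1]]]}}

```text
time_s: 10.77
ee_pos: [0.5369, -0.0082, 0.1152]
eef_rot: [-3.141, -0.004, -0.099]
force: [3.5, -3.3, -8.9]
grip_width: 0.0119
```

Request:
{"name": "servo_tool", "arguments": {"moves": [[[0,0,0,0,-0.0004,0,1],[0,0,0,0,-0.0004,0,1]]]}}

```text
time_s: 10.93
ee_pos: [0.5369, -0.008, 0.1152]
eef_rot: [-3.141, -0.004, -0.099]
force: [3.4, -3.4, -9.3]
grip_width: 0.0117
```

Request:
{"name": "servo_tool", "arguments": {"moves": [[[0,0,0,0,-0.0004,0,1],[0,0,0,0,-0.0004,0,1]]]}}

```text
time_s: 11.1
ee_pos: [0.537, -0.0078, 0.1153]
eef_rot: [-3.141, -0.004, -0.099]
force: [2.7, -3.7, -9.9]
grip_width: 0.0116
```

Request:
{"name": "servo_tool", "arguments": {"moves": [[[0,0,0,0,-0.0004,0,1],[0,0,0,0,-0.0004,0,1]]]}}

```text
time_s: 11.27
ee_pos: [0.537, -0.0076, 0.1152]
eef_rot: [-3.141, -0.004, -0.099]
force: [3.6, -4.1, -9.0]
grip_width: 0.0118
```

Request:
{"name": "servo_tool", "arguments": {"moves": [[[0,0,0,0,-0.0004,0,1],[0,0,0,0,-0.0004,0,1]]]}}

```text
time_s: 11.43
ee_pos: [0.537, -0.0074, 0.1152]
eef_rot: [-3.141, -0.004, -0.099]
force: [4.1, -3.7, -9.1]
grip_width: 0.0117
```

Request:
{"name": "servo_tool", "arguments": {"moves": [[[0,0,0,0,-0.0004,0,1],[0,0,0,0,-0.0004,0,1]]]}}

```text
time_s: 11.6
ee_pos: [0.537, -0.0072, 0.1152]
eef_rot: [-3.141, -0.004, -0.098]
force: [3.5, -3.3, -9.1]
grip_width: 0.0116
```

Request:
{"name": "servo_tool", "arguments": {"moves": [[[0,0,0,0,-0.0004,0,1],[0,0,0,0,-0.0004,0,1]]]}}

```text
time_s: 11.77
ee_pos: [0.5371, -0.007, 0.1152]
eef_rot: [-3.141, -0.004, -0.099]
force: [3.9, -3.0, -10.6]
grip_width: 0.0115
```

Request:
{"name": "servo_tool", "arguments": {"moves": [[[0,0,0,0,-0.0004,0,1],[0,0,0,0,-0.0004,0,1]]]}}

```text
time_s: 11.93
ee_pos: [0.5371, -0.0068, 0.1152]
eef_rot: [-3.141, -0.004, -0.098]
force: [3.4, -3.7, -8.8]
grip_width: 0.0117
```

```bash
python3 - <<'E'
from h import *
T=camera("top");S=camera("side")
crop(T,"pics/t12.png",160,200,230,250,11)
crop(S,"pics/s12.png",200,180,340,360,3.3)
E
```

```text
(no output)
```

View pics/t12.png

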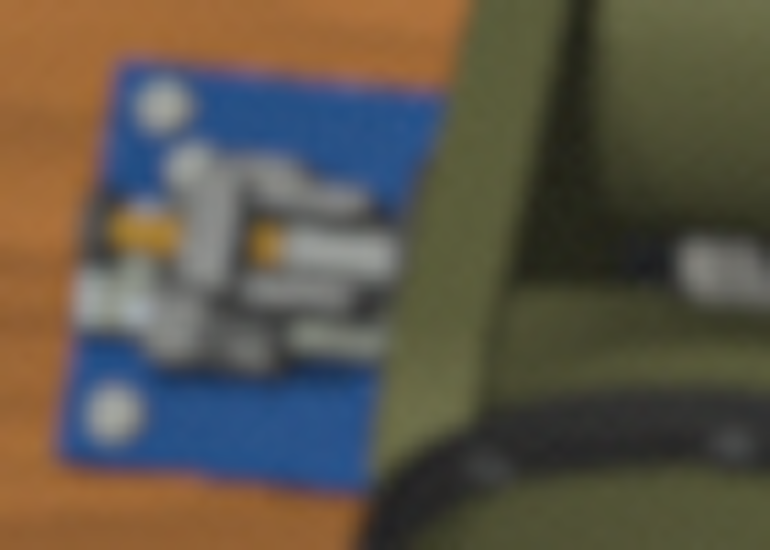

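View pics/s12.png

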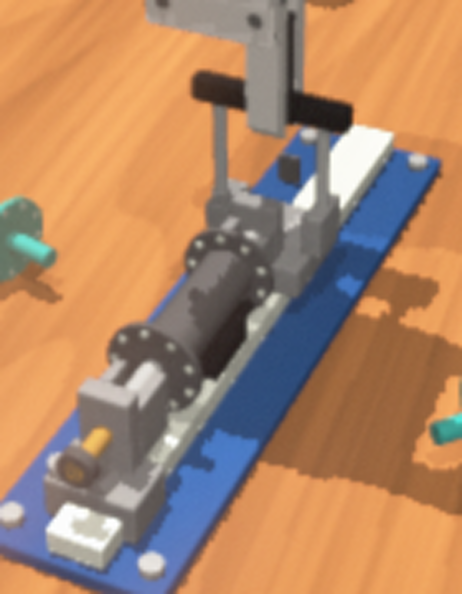

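Contact must be imminent, so I'll keep creeping.

Request:
{"name": "servo_tool", "arguments": {"moves": [[[0,0,0,0,-0.0004,0,1],[0,0,0,0,-0.0004,0,1]]]}}

```text
time_s: 12.2
ee_pos: [0.5371, -0.0066, 0.1152]
eef_rot: [-3.141, -0.004, -0.098]
force: [3.4, -3.9, -9.3]
grip_width: 0.0116
```

Request:
{"name": "servo_tool", "arguments": {"moves": [[[0,0,0,0,-0.0004,0,1],[0,0,0,0,-0.0004,0,1]]]}}

```text
time_s: 12.37
ee_pos: [0.5371, -0.0064, 0.1152]
eef_rot: [-3.141, -0.004, -0.099]
force: [4.4, -4.0, -8.9]
grip_width: 0.0115
```

Request:
{"name": "servo_tool", "arguments": {"moves": [[[0,0,0,0,-0.0004,0,1],[0,0,0,0,-0.0004,0,1]]]}}

```text
time_s: 12.53
ee_pos: [0.5371, -0.0062, 0.1152]
eef_rot: [-3.141, -0.004, -0.099]
force: [3.7, -4.2, -9.4]
grip_width: 0.0117
```

Request:
{"name": "servo_tool", "arguments": {"moves": [[[0,0,0,0,-0.0004,0,1],[0,0,0,0,-0.0004,0,1]]]}}

```text
time_s: 12.7
ee_pos: [0.5372, -0.006, 0.1153]
eef_rot: [-3.141, -0.004, -0.099]
force: [3.5, -2.9, -9.2]
grip_width: 0.0118
```

Request:
{"name": "servo_tool", "arguments": {"moves": [[[0,0,0,0,-0.0004,0,1],[0,0,0,0,-0.0004,0,1]]]}}

```text
time_s: 12.87
ee_pos: [0.5371, -0.0058, 0.1152]
eef_rot: [-3.141, -0.003, -0.099]
force: [3.7, -4.2, -9.2]
grip_width: 0.0114
```

Request:
{"name": "servo_tool", "arguments": {"moves": [[[0,0,0,0,-0.0004,0,1],[0,0,0,0,-0.0004,0,1]]]}}

```text
time_s: 13.03
ee_pos: [0.5372, -0.0056, 0.1152]
eef_rot: [-3.141, -0.003, -0.099]
force: [3.1, -3.3, -9.1]
grip_width: 0.0116
```

Request:
{"name": "servo_tool", "arguments": {"moves": [[[0,0,0,0,-0.0004,0,1],[0,0,0,0,-0.0004,0,1]]]}}

```text
time_s: 13.2
ee_pos: [0.5372, -0.0055, 0.1153]
eef_rot: [-3.141, -0.004, -0.099]
force: [2.9, -3.1, -9.4]
grip_width: 0.0114
```

Request:
{"name": "servo_tool", "arguments": {"moves": [[[0,0,0,0,-0.0004,0,1],[0,0,0,0,-0.0004,0,1]]]}}

```text
time_s: 13.37
ee_pos: [0.5372, -0.0054, 0.1152]
eef_rot: [-3.142, -0.004, -0.099]
force: [2.8, -4.9, -9.1]
grip_width: 0.0117
```

```bash
python3 - <<'E'
from h import *
T=camera("top")
crop(T,"pics/t13.png",160,200,230,250,11)
E
```

```text
(no output)
```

View pics/t13.png

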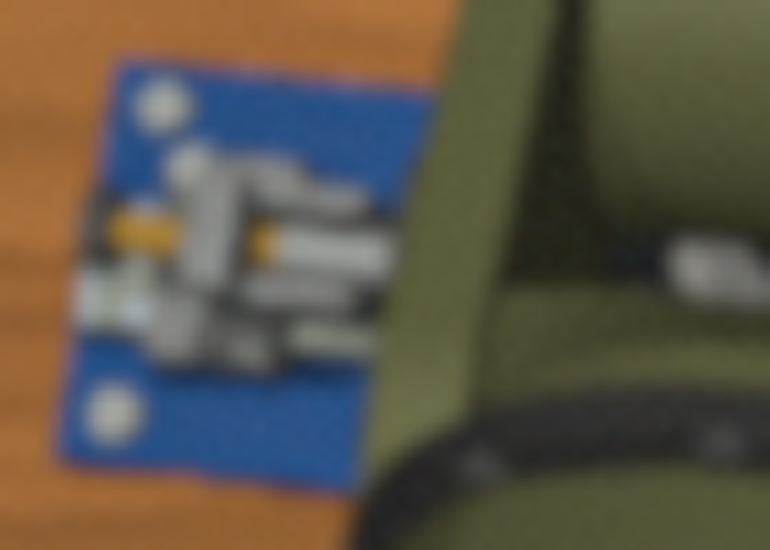

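Request:
{"name": "servo_tool", "arguments": {"moves": [[[0,0,0,0,-0.0004,0,1],[0,0,0,0,-0.0004,0,1]]]}}

```text
time_s: 13.58
ee_pos: [0.5372, -0.0054, 0.1152]
eef_rot: [3.141, -0.004, -0.099]
force: [2.8, -5.0, -9.5]
grip_width: 0.0114
```

Request:
{"name": "servo_tool", "arguments": {"moves": [[[0,0,0,0,-0.0004,0,1],[0,0,0,0,-0.0004,0,1]]]}}

```text
time_s: 13.75
ee_pos: [0.5372, -0.0054, 0.1152]
eef_rot: [3.141, -0.004, -0.099]
force: [3.0, -5.1, -9.3]
grip_width: 0.0119
```

Request:
{"name": "servo_tool", "arguments": {"moves": [[[0,0,0,0,-0.0004,0,1],[0,0,0,0,-0.0004,0,1]]]}}

```text
time_s: 13.92
ee_pos: [0.5372, -0.0054, 0.1152]
eef_rot: [3.141, -0.004, -0.099]
force: [3.5, -4.7, -8.7]
grip_width: 0.012
```

Request:
{"name": "servo_tool", "arguments": {"moves": [[[0,0,0,0,-0.0004,0,1],[0,0,0,0,-0.0004,0,1]]]}}

```text
time_s: 14.08
ee_pos: [0.5372, -0.0054, 0.1152]
eef_rot: [3.14, -0.003, -0.099]
force: [2.8, -5.0, -9.7]
grip_width: 0.0118
```

The hub is against the screw: it has stopped at y = -0.0054 with 5 N. I'll raise the press gradually.

Request:
{"name": "servo_tool", "arguments": {"moves": [[[0,0,0,0,-0.0004,0,1],[0,0,0,0,-0.0008,0,1],[0,0,0,0,-0.0008,0,1]]]}}

```text
time_s: 14.33
ee_pos: [0.5372, -0.0053, 0.1152]
eef_rot: [3.14, -0.003, -0.099]
force: [2.4, -7.0, -9.3]
grip_width: 0.0119
```

Request:
{"name": "servo_tool", "arguments": {"moves": [[[0,0,0,0,-0.0004,0,1],[0,0,0,0,-0.0008,0,1],[0,0,0,0,-0.0012,0,1]]]}}

```text
time_s: 14.58
ee_pos: [0.5372, -0.0052, 0.1152]
eef_rot: [3.139, -0.003, -0.099]
force: [2.4, -8.8, -9.8]
grip_width: 0.0118
```

Request:
{"name": "servo_tool", "arguments": {"moves": [[[0,0,0,0,-0.0012,0,1],[0,0,0,0,-0.0016,0,1],[0,0,0,0,-0.0018,0,1]]]}}

```text
time_s: 14.83
ee_pos: [0.5372, -0.0052, 0.1152]
eef_rot: [3.138, -0.003, -0.099]
force: [3.3, -11.2, -9.7]
grip_width: 0.0117
```

Request:
{"name": "servo_tool", "arguments": {"moves": [[[0,0,0,0,-0.0018,0,1],[0,0,0,0,-0.0019,0,1],[0,0,0,0,-0.0019,0,1],[0,0,0,0,-0.0019,0,1],[0,0,0,0,-0.0019,0,1],[0,0,0,0,-0.0019,0,1],[0,0,0,0,-0.0019,0,1]]]}}

```text
time_s: 15.42
ee_pos: [0.5372, -0.0052, 0.1151]
eef_rot: [3.136, -0.003, -0.099]
force: [2.3, -10.2, -9.6]
grip_width: 0.0119
```

Request:
{"name": "servo_tool", "arguments": {"moves": [[[0,0,0,0,-0.0019,0,1],[0,0,0,0,-0.0022,0,1],[0,0,0,0,-0.0024,0,1],[0,0,0,0,-0.0024,0,1],[0,0,0,0,-0.0024,0,1],[0,0,0,0,-0.0024,0,1],[0,0,0,0,-0.0024,0,1],[0,0,0,0,-0.0024,0,1]]]}}

```text
time_s: 16.08
ee_pos: [0.5372, -0.0051, 0.1151]
eef_rot: [3.134, -0.003, -0.1]
force: [2.3, -12.5, -9.2]
grip_width: 0.0118
```

```bash
python3 g.py .5372 -.0055 .115 -.099; python3 - <<'E'
from h import *
S=camera("side")
crop(S,"pics/s14.png",200,180,340,360,3.3)
crop(S,"pics/s14b.png",240,200,320,280,7)
E
```

```text
t 16.08 pos [ 0.5372 -0.0051  0.1151] rot [ 3.134e+00 -3.000e-03 -1.000e-01] F [  2.3 -12.5  -9.2] w 0.0118
row [ 0.0046 -0.0018 -0.0005] [0.     0.0007 0.0001]
```

View pics/s14b.png

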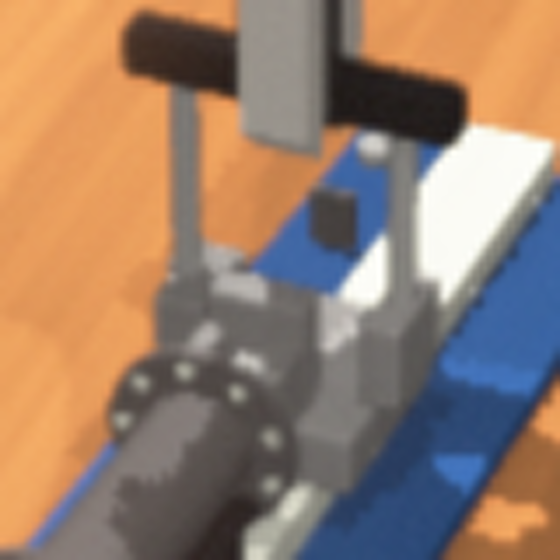

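I pressed at about 12.5 N on the wrist, which is roughly 9 N on the stop. Now I'll back off about 1 mm with the bar still up, then open slightly so that the bar can drop.

Request:
{"name": "servo_tool", "arguments": {"moves": [[[0,0,0,0,0.0005,0,1],[0,0,0,0,0.001,0,1],[0,0,0,0,0.002,0,1],[0,0,0,0,0.002,0,1],[0,0,0,0,0.002,0,1]]]}}

```text
time_s: 16.55
ee_pos: [0.5371, -0.0058, 0.1151]
eef_rot: [3.135, -0.003, -0.1]
force: [3.8, -0.3, -8.4]
grip_width: 0.0118
```

Request:
{"name": "servo_tool", "arguments": {"moves": [[[0,0,0,0,0,0,0.8],[0,0,0,0,0,0,0.8],[0,0,0,0,0,0,0.8],[0,0,0,0,0,0,0.8],[0,0,0,0,0,0,0.8],[0,0,0,0,0,0,0.8]]]}}

```text
time_s: 17.05
ee_pos: [0.5372, -0.0058, 0.1153]
eef_rot: [3.135, -0.003, -0.1]
force: [-0.6, 0.4, 0.4]
grip_width: 0.0191
```

```bash
python3 g.py .5372 -.0055 .115 -.099; python3 - <<'E'
from h import *
S=camera("side")
crop(S,"pics/s15b.png",240,200,320,280,7)
E
```

```text
t 17.05 pos [ 0.5372 -0.0058  0.1153] rot [ 3.135e+00 -3.000e-03 -1.000e-01] F [-0.6  0.4  0.4] w 0.0191
row [ 0.0043 -0.002  -0.0004] [-0.     -0.0006  0.0005]
```

View pics/s15b.png

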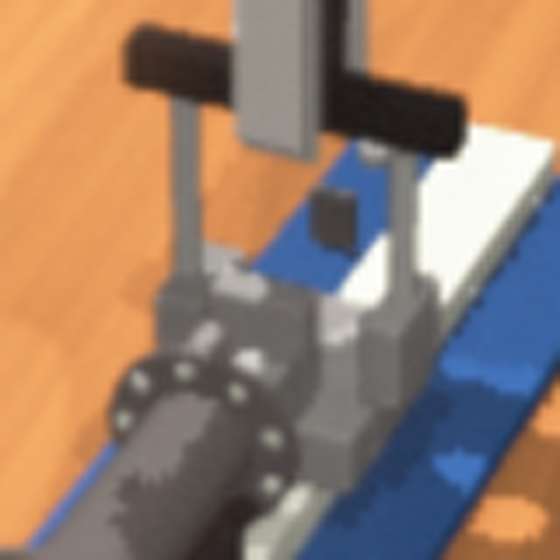

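The bar fell only about 4 mm (crop y 60→75), so it sits on a crest. I'll nudge the tailstock back with the front finger.

Request:
{"name": "servo_tool", "arguments": {"moves": [[[0,0,0,0,0,0,0.85],[0,0,0,0,0,0,0.85],[0,0,0,0,0,0,0.85],[0,0,0,0,0.002,0,0.85],[0,0,0,0,0.004,0,0.85],[0,0,0,0,0.006,0,0.85],[0,0,0,0,0.007,0,0.85],[0,0,0,0,0.007,0,0.85],[0,0,0,0,0.007,0,0.85]]]}}

```text
time_s: 17.85
ee_pos: [0.5368, -0.0096, 0.1153]
eef_rot: [3.134, -0.003, -0.1]
force: [0.7, 0.3, 0.0]
grip_width: 0.0143
```

```bash
python3 g.py .5372 -.0055 .115 -.099; python3 - <<'E'
from h import *
S=camera("side")
crop(S,"pics/s16b.png",240,200,320,280,7)
E
```

```text
t 17.85 pos [ 0.5368 -0.0096  0.1153] rot [ 3.134e+00 -3.000e-03 -1.000e-01] F [0.7 0.3 0. ] w 0.0143
row [ 0.0046 -0.0019 -0.0005] [-0.     -0.0082  0.0005]
```

View pics/s16b.png

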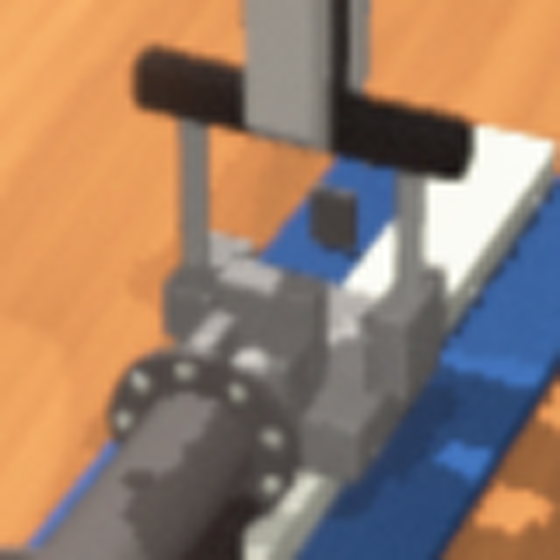

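The bar dropped further and looks fully down. I'll open, rise clear and verify.

Request:
{"name": "servo_tool", "arguments": {"moves": [[[0,0,0,0,0,0,0.6],[0,0,0,0,0,0,0.6],[0,0,0,0,0,0,0.6],[0,0,0,0,0,0,0.6],[0,0,0,0,0,-0.05,0.6],[0,0,0,0,0,-0.1,0.6],[0,0,0,0,0,-0.18,0.6],[0,0,0,-0.08,0.05,-0.2,0.6],[0,0,0,-0.15,0.1,-0.2,0.6],[0,0,0,-0.2,0.15,-0.2,0.6],[0,0,0,-0.2,0.2,-0.2,0.6],[0,0,0,-0.2,0.25,-0.2,0.6]]]}}

```text
time_s: 18.9
ee_pos: [0.4234, -0.1242, 0.2166]
eef_rot: [3.134, -0.005, -0.1]
force: [1.0, 0.0, -0.1]
grip_width: 0.0379
```

Request:
{"name": "servo_tool", "arguments": {"moves": [[[0,0,0,0,0.07,0,0.6],[0,0,0,-0.05,0.14,0,0.6],[0,0,0,-0.1,0.2,0,0.6],[0,0,0,-0.1,0.27,0,0.6],[0,0,0,-0.1,0.34,0,0.6],[0,0,0,-0.1,0.34,0,0.6]]]}}

```text
time_s: 19.4
ee_pos: [0.3556, -0.2925, 0.2178]
eef_rot: [3.133, -0.005, -0.103]
force: [-0.3, -0.5, 0.5]
grip_width: 0.0376
```

```bash
python3 - <<'E'
from h import *
T=camera("top");S=camera("side")
crop(T,"pics/t17.png",160,195,325,265,4.8);crop(S,"pics/s17.png",195,180,345,355,3.4)
cv2.imwrite("pics/t17f.png",T["color"][:,:,::-1])
def bar(c,x0,y0,x1,y1):
    d=np.zeros((420,560),np.uint8);d[y0:y1,x0:x1]=(c["color"][y0:y1,x0:x1].max(2)<50)*255
    n,l,s,ce=cv2.connectedComponentsWithStats(d);i=1+s[1:,4].argmax();r=cv2.minAreaRect(cv2.findNonZero((l==i).astype(np.uint8)));return r
print(bar(T,240,195,280,265));r=bar(S,240,190,320,240);print(r)
E
```

```text
((252.61605834960938, 226.0136260986328), (3.3299753665924072, 36.33762741088867), 6.709836483001709)
((285.88238525390625, 216.97061157226562), (40.503448486328125, 7.276068687438965), 14.03624439239502)
```

View pics/t17.png

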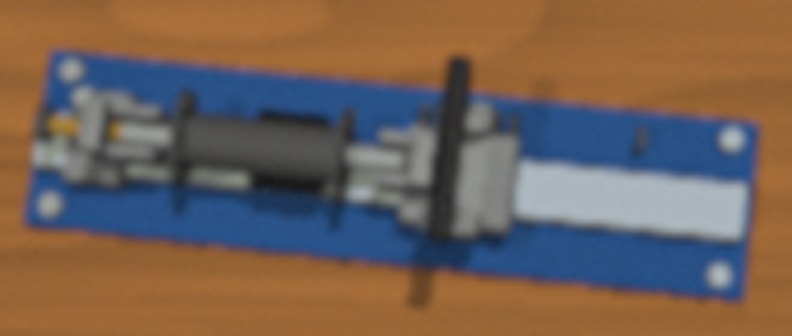

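View pics/s17.png

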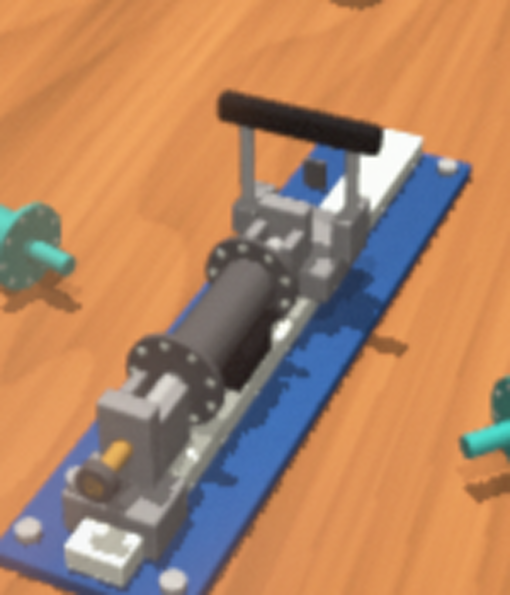

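```bash
python3 - <<'E'
from h import *
T=camera("top");S=camera("side")
a=-0.099;Y=np.array([-np.sin(a),np.cos(a)]);X=np.array([np.cos(a),np.sin(a)]);O=np.array([.5428,.049])
def bar(c,x0,y0,x1,y1,th):
    d=np.zeros((420,560),np.uint8);d[y0:y1,x0:x1]=(c["color"][y0:y1,x0:x1].max(2)<th)*255
    n,l,s,ce=cv2.connectedComponentsWithStats(d);i=1+s[1:,4].argmax();return cv2.minAreaRect(cv2.findNonZero((l==i).astype(np.uint8)))
t0=cv2.imread("pics/top0.png")[:,:,::-1];s0=cv2.imread("pics/side0.png")[:,:,::-1]
T0=dict(T,color=t0);S0=dict(S,color=s0)
for th in(45,50,60):
  for A,B,ta,sa in((T0,S0,(262,200,290,265),(265,185,325,215)),(T,S,(240,195,280,265),(240,190,320,240))):
    x,y=bar(A,*ta,th),bar(B,*sa,th)
    p,e=tri(A,x[0],B,y[0]);print(th,x[0],y[0],p.round(4),round(e,4),"dock",(p[:2]-O)@X,(p[:2]-O)@Y)
def D(c,uv,z):
    q=onz(c,uv,z);return ((q[:2]-O)@Y*1e3).round(1)
print("tail flange outer y",D(T,(160+349/4.8,195+120/4.8),.082),"head flange",D(T,(160+183/4.8,195+100/4.8),.082))
E
```

```text
45 (273.32305908203125, 228.41543579101562) (297.2235107421875, 203.9940948486328) [ 0.5285 -0.0589  0.1205] 0.0054 dock -0.003561614193634384 -0.10880500890653115
45 (251.48648071289062, 229.0811004638672) (287.31182861328125, 217.9879913330078) [ 0.529  -0.0064  0.1199] 0.0007 dock -0.00828397960246776 -0.05653195571506351
50 (274.1768493652344, 228.40850830078125) (294.6954650878906, 203.16226196289062) [ 0.5312 -0.0605  0.1203] 0.0001 dock -0.0007119972131521546 -0.11005942285006907
50 (252.5746307373047, 226.00904846191406) (285.58233642578125, 217.12940979003906) [ 0.5348 -0.0092  0.1194] 0.004 dock -0.002178692999027832 -0.05868153117154463
60 (274.1844177246094, 228.47132873535156) (294.143798828125, 202.883544921875) [ 0.5316 -0.0604  0.1208] 0.0012 dock -0.0003101119016587651 -0.10992398422240612
60 (252.80999755859375, 226.32997131347656) (283.6764831542969, 216.29412841796875) [ 0.5362 -0.0093  0.1202] 0.0005 dock -0.0008252408720755243 -0.058717789547999
tail flange outer y -3.6 head flange 83.7
```

```bash
python3 - <<'E'
from h import *
T=camera("top")
a=-0.099;Y=np.array([-np.sin(a),np.cos(a)]);O=np.array([.5428,.049])
for x in (396,425,443,461,480,498,516,640):
    q=onz(T,(160+x/4.8,195+122/4.8),.03);print(x,((q[:2]-O)@Y*1e3).round(1))
t0=cv2.imread("pics/top0.png");cv2.imwrite("pics/t0z.png",cv2.resize(t0[205:240,235:300],None,fx=12,fy=12,interpolation=cv2.INTER_CUBIC))
cv2.imwrite("pics/s17z.png",cv2.resize(cv2.imread("pics/s17.png")[180:330,180:400],None,fx=3,fy=3))
E
```

```text
396 -21.7
425 -37.5
443 -47.2
461 -57.0
480 -67.3
498 -77.1
516 -86.9
640 -154.2
```

View pics/t0z.png

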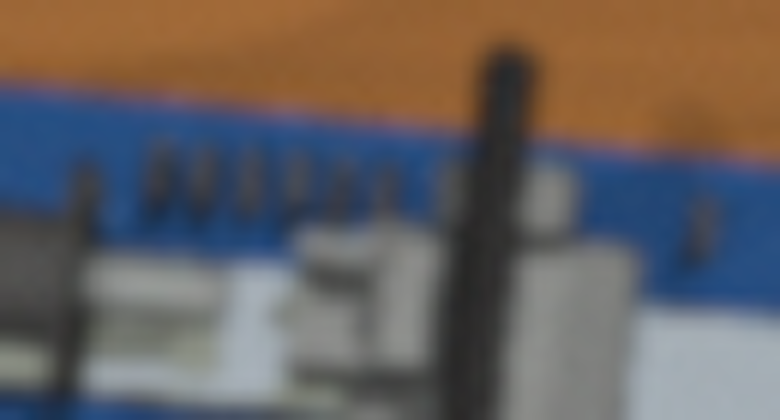

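View pics/t17f.png

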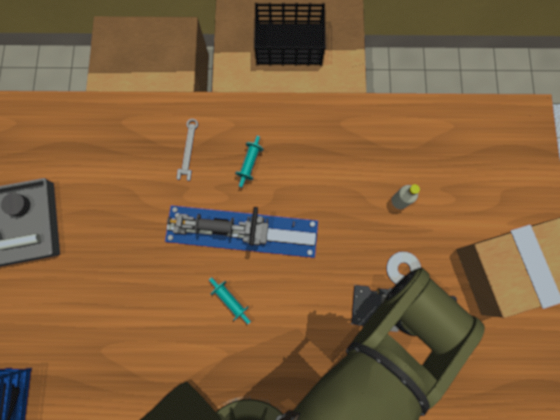

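```bash
python3 -c "
from station import *
print(get_obs()['joint_vel'].round(4));print(hand_in())"
```

```text
[ 0.0067 -0.0022  0.0003 -0.001   0.0001 -0.0041]
the job is handed in; nothing more can be done
None
```

The hub was pressed home, the release bar is down in a notch behind it, and the job is handed in; `hand_in()` gave no verdict.

**What I did:**
- I gripped the release bar, lifted it 13.7 mm, and slid the tailstock about 57 mm until the axle stopped on the screw.
- With the bar up I pressed for over a second at 10–12.5 N on the wrist. Less about 3.5 N of drag, that is an estimated 7–9 N on the stop.
- On release the bar first stood on a crest. I nudged the tailstock back a few mm, the bar dropped, and I moved the arm clear.

**Last checks:**
- **Bar height:** it reads 119–120 mm in the two views, against 120–121 mm at the start when it was down. The measurement is good to about 1–2 mm.
- **Notch:** the bar sits at dock y ≈ -59 mm and the nearest notch by the teeth is at ≈ -62 mm. It lies inside the toothed stretch, though the two figures differ by about 3 mm.
- **Gap:** the tailstock wall is about 5–6 mm from the axle's tail end, estimated from the bar's travel rather than measured directly.
- **Bystanders:** in the final top view the bottle, spanner and cog are where they were at the start. The arm partly covers the cog there, and I compared them by eye.

I did not see the tongue itself in the notch, and I did not try to move the tailstock to confirm that it locks. I handed in at about 20 s of the 64 s allowed.

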